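Knock the lid press home with the meat mallet

TASK

The jar leaning in the lid press still has to be closed: pick up the meat mallet by its handle and knock the press's sprung plunger smartly down with the mallet's flat face, held square to the plunger, until the plunger is fully home. Then stand the mallet upright on its flat face on the bare worktop and let go of it. Keep the hand itself off the press and do not shift the other things standing about.

Things in the scene. Friction and masses are not known exactly. Their poses are not given: they have to be found in the camera images.
- mallet_center (a point): Meat mallet, 0.35 kg, loose: round steel head 62 mm across, 42 mm tall, with a round dark wooden handle 28 mm thick in line with it; 160 mm in all. Starts upright on its flat striking face. This point is on its axis half-way, 80 mm from that face; z runs along the handle away from the face. Straight handle: 22 mm below to 72 mm above this point.
- lid_press: Lid press, fixed: wooden base, steel frame leaning 30 degrees with a spice jar in it, its lid under an aluminium bell; the plunger sticks out of the upper end, up and towards the robot. Origin on the worktop almost under the plunger; base from 10 to 160 mm behind it (own +x), 55 mm to each side. 190 mm high.
- plunger_top (a point): Centre of the plunger's flat striking face (moves with it), a dark wooden disc 36 mm across, 12 mm thick. z points out of the face, 30 degrees from vertical, leaning to the press's -x; it is driven along -z. Right up, the face is 188 mm above the worktop, the disc 20 mm off an aluminium collar; home, it rests on it. Nothing of the press stands higher than the collar.
- plunger (a joint): How far the plunger is driven down, m: 0 right up, 0.020 fully home on its stop; starts at 0 to 0.004. Moving it takes 6 N at first, 9 N at the end (spring 120 N/m, and friction that keeps it where it is left). One blow or several; a blow is a knock that drives it faster than 30 mm/s, a slow push is not.
- spice_jar_center (a point): loose spice jar, 45 mm across and 106 mm tall, standing upright between press and mallet; this point is its centre, half-way up
- timer: round kitchen timer, 64 mm across, 53 mm tall, behind the work; origin under its centre
- apple: apple, 75 mm, at the right; origin under its centre
Not all that is in view belongs to the job. Leave any pink or purple look-alike of the part that bears mallet_center alone.

How it is judged:
On the way, in this order (a step that is already met when the one before it is completed fails the run):
1. the mallet has been lifted at least 50 mm clear of the worktop (height (world z) of mallet_center above 0.13 m), for 0.1 s.
2. a blow: the mallet, its axis within 17 degrees of the plunger's, drives the plunger down at more than 30 mm/s (velocity of joint plunger above 0.03 m/s and contact force between mallet and lid_press above 0.5 N and angle between the z axis of mallet_center and the z axis of plunger_top, either way round below 0.3 rad).
3. the plunger is home, at least 17.5 of its 20 mm down (value of joint plunger above 0.0175 m), for 0.2 s.
At the end, for the whole second after the job is handed in: The plunger is home (at least 17.5 of its 20 mm down) and stays there; the mallet stands upright (within 7 degrees) on its flat face on the worktop (its middle 70 to 90 mm up), clear of the press, at rest and released (value of joint plunger above 0.0175 m and angle between mallet_center's own z axis and vertical below 0.12 rad and height (world z) of mallet_center between 0.07 and 0.09 m and linear speed of mallet below 0.02 m/s and angular speed of mallet below 0.1 rad/s and contact force between mallet and lid_press below 0.1 N); the robot touches nothing.
It fails at once if the hand or arm pushes on the press (over 2 N) (contact force between lid_press and the fingers above 2 N or contact force between lid_press and the arm above 2 N).
It fails at once if one of the spice jar, timer or apple is moved by more than 30 mm or the spice jar knocked over (distance of any of spice_jar_center, timer, apple from where it was at the start of the episode above 0.03 m or angle between spice_jar_center's own z axis and vertical above 0.5 rad).
It also fails if it takes over 48 s, if anything falls off the work surface, if the arm or the gripper's body presses on something with over 40 N, if the wrist force passes 120 N, or if a joint passes its speed limit or range.

ROBOT

A 6-joint arm with a two-finger parallel gripper is mounted at the origin on a cart in front of the work surface, level with it; the furniture and walls round the work are solid. World frame = base frame: x ahead of the robot, y to its left, z up, the work surface at z = 0. Lengths are in m, angles in rad, forces in N, time in s.
With the tool pointing down it reaches from about 0.3 to 1 m from the base axis. Payload 5.1 kg.
Tool frame: the origin (TCP) lies where the fingers leave the gripper's body, on its centre line; the fingertips stand 78 mm ahead of it and the grasp point (between the pads) lies 59 mm ahead of it; z points along the fingers, y is the line along which they close (so a half turn about z gives the same grasp; the last joint's range is limited). The gripper opens to 95 mm and grips with 3 to 60 N. Pads are 20 mm wide; open, the fingers measure 119 mm over their backs; the gripper's body (75 mm by 180 mm) begins 59 mm behind the grasp point.
Start: joints at [-1.227, 0.124, 1.65, -0, 1.367, -0.083], TCP at [0.269, -0.592, 0.292] pointing down, gripper open.
Joint ranges: [-2.61, 2.61], [-1.02, 2.33], [0.03, 2.71], [-1.35, 4.49], [0.32, 2.68], [-2.91, 2.91]. Speed limits (rad/s): [2.57, 2.57, 3.14, 3.14, 3.14, 3.14].

INTERFACE

Orientations are given as a unit quaternion [w, x, y, z].
In Python, from bench import telemetry, eyes, bot gives the robot as it stands.
- The arm moves only by the tool jog_arm, never from a script. Its argument "motion" is a list that holds one entry, the list of rows, each a list of 7 numbers: the shift along the world's x, y, z in mm, then the turn, a rotation vector about the world's x, y, z in degrees, then the closure, from 0 (fully open) to 1 (shut). A call has 1 to 8 rows; each row shifts and turns the commanded pose from where the row before left it; what a row does not reach is not made up. A row lasts 1/8 s, in which the tool goes at most 62.5 mm and 10.7 degrees, less where a joint would pass 70% of its speed; a pose out of reach is approached as far as the arm can. A call with a gripper value outside its range is refused whole. The fingers move at their own pace and stop on an object; "newtons" is the grip in N (left out, the last holds). Time passes only in rows, so rows that do not move let the fingers close. It gives the time, the measured TCP pose, the force, the opening and the grip force at its end, in the units of the state.
- telemetry.sense(): the state, without advancing time (a new reading comes with each control period).
- eyes.get_image(name): name is "side" or "top" or "wrist"; returns (picture, depth): 384x512x3 uint8, red, green, blue; 384x512 float32, m along the optical axis (not along the pixel's ray), 0 where there is no reading.
- eyes.camera_params(name): a dict with "K" (3x3 intrinsics, pixels), "D" ([k1, k2, p1, p2, k3] as OpenCV has them; the pictures are not rectified), "R" (3x3) and "t" (3): a world point X has camera coordinates R X + t; the wrist camera has in their place "hand_eye" (4x4, takes a point from camera to tool coordinates, whose origin is the TCP and whose axes are the flange's). Camera axes: x right, y down, z forward; pixel columns grow to the right and rows downward; lengths in m; the calibration is good to about 2 mm. A picture is of the moment at which its call begins: read the wrist's pose just before it. camera_params takes no time and is no camera call.
- bot.sign_off(): hands the job in; it is judged then, once.
The state is a dict: "time": time; "joints": joint angles; "joint_vel": joint speeds; "joint_torque": joint torques, N m; "position": TCP position; "tool_rot": TCP orientation; "ft_force": force on the tool from outside, world axes, zero at the start; "moment": the same for the moment, N m; "finger_gap": finger opening in m; "grasp_force": force on a finger pad.
Only numpy, scipy, OpenCV 4.12 (cv2) and the standard library are available. Lean on these libraries where they do the work, as an engineer would, in place of code of your own. Each camera call takes 0.05 s, during which the arm holds its last target. There are 200 camera calls.

## Working session

There is one attempt and no reset: what is moved stays moved. The work goes in short steps, Python scripts to look and compute and a tool call to move; the robot and the scene stay as the last step left them, time stands still between calls to the robot, and variables do not carry over. Pictures are saved under pics/ and viewed, at most 10 in all, crops included, and the job is handed in when it is done.

Besides the shell and the picture viewer there is one more tool, called after "Request:" as a command line: name --argument value ..., lists and objects as JSON in quotes. jog_arm: Moves the arm, as the interface text tells. Its arguments: {"type":"object","properties":{"motion":{"type":"array"},"newtons":{"type":"number"}},"required":["motion"]}

```bash
mkdir -p pics
cat > h.py <<'E'
import numpy as np, cv2
from scipy.spatial.transform import Rotation as Ro
from bench import telemetry, eyes, bot
def cloud(name, d):
    c=eyes.camera_params(name); K=np.array(c["K"]);D=np.array(c["D"])
    v,u=np.mgrid[0:384,0:512]
    n=cv2.undistortPoints(np.stack([u,v],-1).reshape(-1,1,2).astype(np.float64),K,D).reshape(384,512,2)
    P=np.dstack([n*d[...,None],d])
    return (P-np.array(c["t"]))@np.array(c["R"])
E
python3 - <<'E'
from h import *
for n in("side","top"):
    p,d=eyes.get_image(n); np.savez(f"{n}.npz",p=p,d=d)
    cv2.imwrite(f"pics/{n}0.png",p[...,::-1])
    c=eyes.camera_params(n); print(n,np.round(-np.array(c["R"]).T@np.array(c["t"]),3))
s=telemetry.sense();print(s)
E
```

```text
side [0.582 0.611 0.592]
top [ 0.43  -0.234  1.091]
{'time': 0.1, 'joints': array([-1.22659914e+00,  1.24454690e-01,  1.65150646e+00, -2.13799089e-05,
        1.36749590e+00, -8.25920640e-02]), 'joint_vel': array([-1.68621809e-05, -2.28520918e-03, -1.66573915e-03,  1.17018744e-03,
       -4.90070919e-04,  7.91845204e-04]), 'joint_torque': array([ 4.08603428e-04, -4.18881261e+01, -3.61096466e+01,  7.76350941e-02,
        4.61800920e-02, -7.22494065e-05]), 'position': array([ 0.26889836, -0.5913064 ,  0.29111856]), 'tool_rot': array([-9.22867645e-04,  9.77316754e-01,  2.11780769e-01, -1.31964614e-04]), 'ft_force': array([-0.54096284,  0.83428569, -0.35909076]), 'moment': array([0.05079497, 0.00019164, 0.03829679]), 'grasp_force': 0.0, 'finger_gap': 0.09558430752847151}
```

View pics/side0.png

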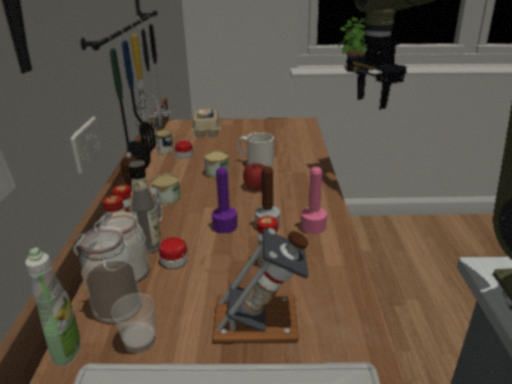

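View pics/top0.png

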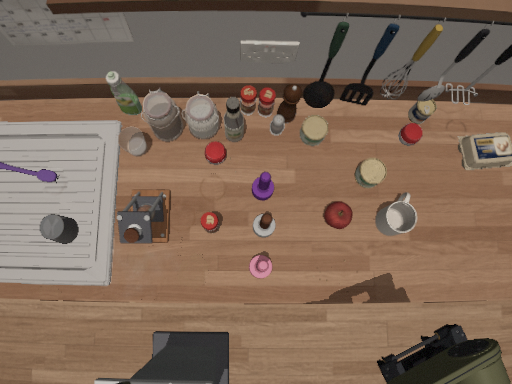

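The side view shows three mallets: purple (222,200), a dark-wood handle on a steel head (267,195), and pink (314,200). In the top view they are at (263,186), (264,222) and (261,265). The middle one fits the description of steel head and dark wooden handle, and the other two are the look-alikes. The press is at top (142,218), the jar at (210,222) and the apple at (338,214). I'll confirm with a crop and measure.

Run:
```python
from h import *
T=np.load("top.npz");S=np.load("side.npz")
a=cv2.resize(T["p"][170:290,110:290],None,fx=4,fy=4,interpolation=2)[:, :, ::-1]
b=cv2.resize(S["p"][155:345,200:340],None,fx=3,fy=3,interpolation=2)[:, :, ::-1]
cv2.imwrite("pics/ct.png",a);cv2.imwrite("pics/cs.png",b)
C={"top":cloud("top",T["d"]),"side":cloud("side",S["d"])}
np.savez("C.npz",**C)
for n,I in(("top",T),("side",S)):
    P=C[n];p=I["p"].astype(int);g=p.max(2)-p.min(2)
    hsv=cv2.cvtColor(I["p"],cv2.COLOR_RGB2HSV)
    z=P[...,2]
    dark=(hsv[...,2]<110)&(((hsv[...,0]<20)|(hsv[...,0]>170))&(hsv[...,1]>90))&(z>0.03)&(z<.25)&(I["d"]>0)&(P[...,0]<.62)
    k,l,st,ce=cv2.connectedComponentsWithStats(dark.astype(np.uint8))
    for i in range(1,k):
        if st[i,4]>20:
            q=P[l==i]; print(n,ce[i].round(),st[i,4],np.median(q,0).round(3),q.min(0).round(3),q.max(0).round(3))
```

```text
top [335. 217.] 179 [ 0.584 -0.479  0.055] [ 0.558 -0.533  0.032] [ 0.62  -0.464  0.067]
top [341. 213.] 30 [ 0.596 -0.503  0.062] [ 0.586 -0.511  0.054] [ 0.605 -0.496  0.074]
top [265. 220.] 139 [ 0.563 -0.295  0.158] [ 0.554 -0.308  0.069] [ 0.581 -0.284  0.165]
top [215. 227.] 36 [ 0.553 -0.168  0.069] [ 0.547 -0.176  0.03 ] [ 0.579 -0.152  0.109]
top [131. 235.] 170 [0.522 0.021 0.186] [0.506 0.005 0.176] [0.538 0.038 0.196]
side [354.  53.] 52 [ 0.101 -1.68   0.134] [ 0.051 -1.775  0.122] [ 0.129 -1.653  0.144]
side [263. 182.] 720 [ 0.575 -0.286  0.085] [ 0.556 -0.519  0.03 ] [ 0.62  -0.278  0.159]
side [311. 195.] 246 [ 0.467 -0.274  0.095] [ 0.458 -0.305  0.038] [ 0.486 -0.269  0.15 ]
side [494. 228.] 39 [0.199 0.015 0.188] [0.192 0.004 0.169] [0.203 0.032 0.21 ]
side [307. 220.] 22 [ 0.478 -0.261  0.033] [ 0.463 -0.277  0.03 ] [ 0.487 -0.254  0.037]
side [260. 228.] 62 [ 0.587 -0.135  0.097] [ 0.571 -0.153  0.084] [ 0.593 -0.127  0.105]
side [276. 227.] 35 [ 0.554 -0.137  0.098] [ 0.549 -0.153  0.09 ] [ 0.565 -0.13   0.104]
side [298. 240.] 248 [0.524 0.031 0.183] [0.507 0.008 0.17 ] [0.541 0.044 0.191]
side [273. 279.] 64 [0.566 0.045 0.115] [0.549 0.034 0.094] [0.579 0.049 0.124]
side [268. 300.] 103 [0.574 0.044 0.068] [0.558 0.035 0.043] [0.593 0.048 0.088]
side [249. 308.] 22 [0.607 0.045 0.05 ] [0.597 0.039 0.044] [0.616 0.049 0.056]
```

View pics/ct.png

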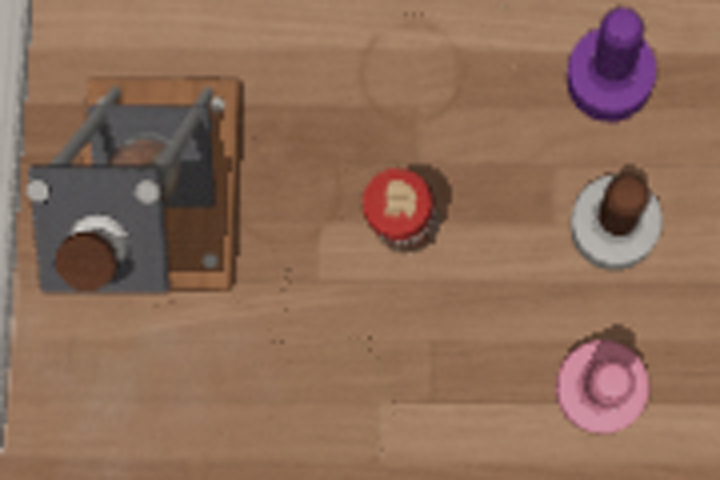

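View pics/cs.png

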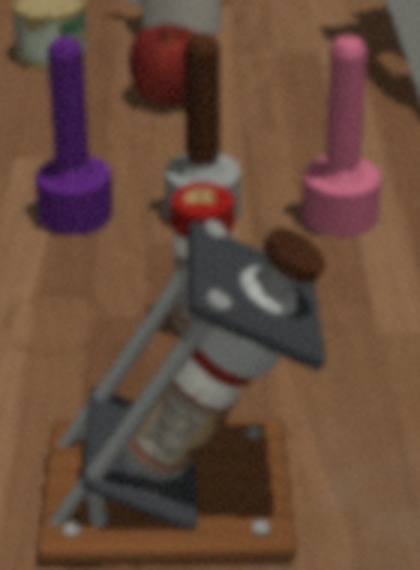

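The crops confirm it: the dark-wood handle with the steel head (top crop 620,215; side crop 203,100) is the mallet. The purple and pink ones are left alone. The plunger disc is at the press's upper robot-facing end. Next are the precise poses.

Run:
```python
from h import *
C=np.load("C.npz")
def fitplane(q):
    for _ in range(4):
        c=np.median(q,0) if _==0 else q.mean(0); n=np.linalg.svd(q-c,full_matrices=False)[2][2]; e=abs((q-c)@n); q=q[e<=max(.0015,np.percentile(e,85))]
    return n*np.sign(n[2]),q.mean(0),len(q)
for n in C:
    I=np.load(n+".npz");P=C[n];hsv=cv2.cvtColor(I["p"],cv2.COLOR_RGB2HSV).astype(int)
    x,y,z=np.moveaxis(P,-1,0)
    m=(abs(x-.57)<.04)&(abs(y+.295)<.03)
    for lo,hi in((.07,.10),(.1,.13),(.13,.15),(.155,.17),(.03,.05)):
        q=P[m&(z>lo)&(z<hi)]; 
        if len(q)>5:
            # circle fit xy with known r
            from scipy.optimize import least_squares
            r=.014 if lo>.05 else .031
            cam=-np.array(eyes.camera_params(n)["R"]).T@np.array(eyes.camera_params(n)["t"])
            w=(q[:,:2].mean(0)-cam[:2]); w/=np.linalg.norm(w)
            f=least_squares(lambda c:np.hypot(*(q[:,:2]-c).T)-r,q[:,:2].mean(0)+w*r,loss="soft_l1",f_scale=.002)
            print(n,lo,len(q),f.x.round(4),q.mean(0).round(4))
    disc=(z>.165)&(z<.21)&(abs(x-.525)<.04)&(abs(y-.02)<.05)&(hsv[...,1]>90)&(hsv[...,2]<130)
    q=P[disc];print(n,"disc",len(q),[np.round(v,4) for v in fitplane(q)], ((q.min(0)+q.max(0))/2).round(4))
    pl=(z>.1)&(z<.19)&(abs(x-.545)<.06)&(abs(y-.01)<.09)&(hsv[...,1]<60)&(hsv[...,2]<120)
    q=P[pl];print(n,"plate",len(q),[np.round(v,4) for v in fitplane(q)])
    base=((z>.012)&(z<.035)&(abs(x-.6)<.12)&(abs(y-.01)<.1)); 
    print(n,"base",base.sum(),cv2.minAreaRect((P[base][:,:2]*1000).astype(np.float32)))
    jar=(abs(x-.57)<.06)&(abs(y+.16)<.06)&(z>.095)&(z<.12); q=P[jar]
    print(n,"jar",((q.min(0)+q.max(0))/2).round(3))
```

```text
top 0.07 16 [ 0.5686 -0.2977] [ 0.5586 -0.2923  0.0867]
top 0.1 16 [ 0.5687 -0.2977] [ 0.558  -0.2934  0.1142]
top 0.13 15 [ 0.5685 -0.2975] [ 0.5591 -0.2923  0.1414]
top 0.155 85 [ 0.5738 -0.3044] [ 0.5678 -0.297   0.1595]
top 0.03 248 [ 0.5761 -0.3015] [ 0.5613 -0.2938  0.043 ]
top disc 170 [array([-0.5119, -0.0048,  0.859 ]), array([0.521 , 0.022 , 0.1853]), np.int64(118)] [0.522  0.0216 0.1859]
top plate 803 [array([-0.4883, -0.0054,  0.8726]), array([0.5488, 0.0201, 0.1642]), np.int64(456)]
top base 854 ((595.6486206054688, 20.234115600585938), (150.63084411621094, 106.79080963134766), 0.5013247132301331)
top jar [ 0.57  -0.154  0.104]
side 0.07 131 [ 0.5691 -0.2947] [ 0.5687 -0.2838  0.085 ]
side 0.1 135 [ 0.5689 -0.2947] [ 0.5688 -0.2837  0.1148]
side 0.13 97 [ 0.5697 -0.2946] [ 0.5684 -0.2837  0.14  ]
side 0.155 36 [ 0.5789 -0.2985] [ 0.5692 -0.2918  0.1571]
side 0.03 214 [ 0.5691 -0.3085] [ 0.5694 -0.2866  0.0403]
side disc 248 [array([-0.4525, -0.0103,  0.8917]), array([0.5224, 0.0266, 0.1834]), np.int64(160)] [0.5241 0.0264 0.1807]
side plate 1818 [array([0.0354, 0.4734, 0.8801]), array([0.5507, 0.0385, 0.1556]), np.int64(948)]
side base 2576 ((597.7824096679688, 26.901409149169922), (111.92623138427734, 148.0361328125), 89.87037658691406)
side jar [ 0.571 -0.149  0.101]
```

Request:
jog_arm --motion '[[[37.5,37,0,0,0,-3.06,0],[37.5,37,0,0,0,-3.06,0],[37.5,37,0,0,0,-3.06,0],[37.5,37,0,0,0,-3.06,0],[37.5,37,0,0,0,-3.06,0],[37.5,37,0,0,0,-3.06,0],[37.5,37,0,0,0,-3.06,0],[37.5,37,0,0,0,-3.06,0]]]'

```text
time: 1.1
position: [0.5699, -0.2942, 0.2917]
tool_rot: [-0.0, 1.0, -0.001, -0.0]
ft_force: [0.4, -0.4, -0.1]
finger_gap: 0.095
grasp_force: 0.0
```

Request:
jog_arm --motion '[[[0,0,0,0,0,0,0],[0,0,0,0,0,0,0]]]'

```text
time: 1.35
position: [0.5687, -0.2957, 0.2916]
tool_rot: [-0.0, 1.0, 0.0, -0.001]
ft_force: [-0.4, 0.1, -0.0]
finger_gap: 0.0952
grasp_force: 0.0
```

Request:
jog_arm --motion '[[[0,0,-25,0,0,0,0],[0,0,-30,0,0,0,0],[0,0,-30,0,0,0,0],[0,0,-25,0,0,0,0],[0,0,-12,0,0,0,0],[0,0,0,0,0,0,0]]]'

```text
time: 2.1
position: [0.5681, -0.2963, 0.1694]
tool_rot: [-0.0, 1.0, -0.001, -0.001]
ft_force: [0.4, -0.3, -0.1]
finger_gap: 0.0953
grasp_force: 0.0
```

Request:
jog_arm --motion '[[[0,0,0,0,0,0,0.4],[0,0,0,0,0,0,0.6],[0,0,0,0,0,0,0.8],[0,0,0,0,0,0,1],[0,0,0,0,0,0,1],[0,0,0,0,0,0,1]]]' --newtons 50

```text
time: 2.85
position: [0.5691, -0.2956, 0.1702]
tool_rot: [-0.0, 1.0, -0.0, -0.0]
ft_force: [0.8, -0.6, -0.0]
finger_gap: 0.0407
grasp_force: 0.0
```

Request:
jog_arm --motion '[[[0,0,0,0,0,0,1],[0,0,0,0,0,0,1],[0,0,0,0,0,0,1],[0,0,0,0,0,0,1]]]'

```text
time: 3.35
position: [0.569, -0.2957, 0.1702]
tool_rot: [0.0, 1.0, -0.0, -0.0]
ft_force: [-0.6, -0.4, -1.4]
finger_gap: 0.0277
grasp_force: 50.0
```

Request:
jog_arm --motion '[[[0,0,15,0,0,0,1],[0,0,30,0,0,0,1],[0,0,40,0,0,0,1],[0,0,40,0,0,0,1],[0,0,40,0,0,0,1],[0,0,30,0,0,0,1],[0,0,15,0,0,0,1],[0,0,0,0,0,0,1]]]'

```text
time: 4.35
position: [0.5692, -0.2957, 0.3814]
tool_rot: [0.0, 1.0, -0.0, 0.001]
ft_force: [0.6, -0.8, -3.2]
finger_gap: 0.0274
grasp_force: 50.0
```

Request:
jog_arm --motion '[[[-20,40,5,0,-3.75,0,1],[-20,40,5,0,-3.75,0,1],[-20,40,0,0,-3.75,0,1],[-20,40,0,0,-3.75,0,1],[-20,40,0,0,-3.75,0,1],[-20,40,0,0,-3.75,0,1],[-20,40,0,0,-3.75,0,1],[-17,37,-10,0,-3.75,0,1]]]'

```text
time: 5.35
position: [0.4108, 0.0223, 0.3783]
tool_rot: [-0.0, 0.966, -0.001, 0.258]
ft_force: [0.4, 0.4, -3.5]
finger_gap: 0.0272
grasp_force: 50.0
```

Request:
jog_arm --motion '[[[0,0,0,0,0,0,1],[0,0,0,0,0,0,1],[0,0,0,0,0,0,1]]]'

```text
time: 5.72
position: [0.4124, 0.0205, 0.3799]
tool_rot: [0.0, 0.966, -0.001, 0.258]
ft_force: [-0.0, -0.0, -2.1]
finger_gap: 0.0272
grasp_force: 50.0
```

Run:
```python
from h import *
s=telemetry.sense();R=Ro.from_quat(s["tool_rot"],scalar_first=True).as_matrix()
print(s["position"].round(4),R.round(3)[:,2])
for n in("side","top"):
    p,d=eyes.get_image(n);P=cloud(n,d);np.savez(f"{n}1.npz",p=p,d=d)
    hsv=cv2.cvtColor(p,cv2.COLOR_RGB2HSV).astype(int);x,y,z=np.moveaxis(P,-1,0)
    L=(P-s["position"])@R
    h=(np.hypot(L[...,0],L[...,1])<.04)&(L[...,2]>.115)&(L[...,2]<.172+.01)
    q=L[h];print(n,"head",len(q),np.percentile(q,2,axis=0).round(4),np.percentile(q,98,axis=0).round(4))
    if n=="side": cv2.imwrite("pics/s1.png",cv2.resize(p[120:330,180:380],None,fx=2.8,fy=2.8)[...,::-1])
    disc=(z>.165)&(z<.205)&(abs(x-.525)<.04)&(abs(y-.02)<.05)&(hsv[...,1]>90)&(hsv[...,2]<130)&(d>0)
    print("disc",disc.sum(),P[disc].mean(0).round(4))
```

```text
[0.4124 0.0205 0.3799] [ 0.499 -0.001 -0.867]
side head 1375 [-0.0238 -0.0331  0.1178] [0.0299 0.0113 0.1694]
disc 251 [0.5243 0.0299 0.1831]
top head 664 [-0.0238 -0.0242  0.1187] [0.0306 0.032  0.1634]
disc 72 [0.5289 0.0169 0.1894]
```

View pics/s1.png

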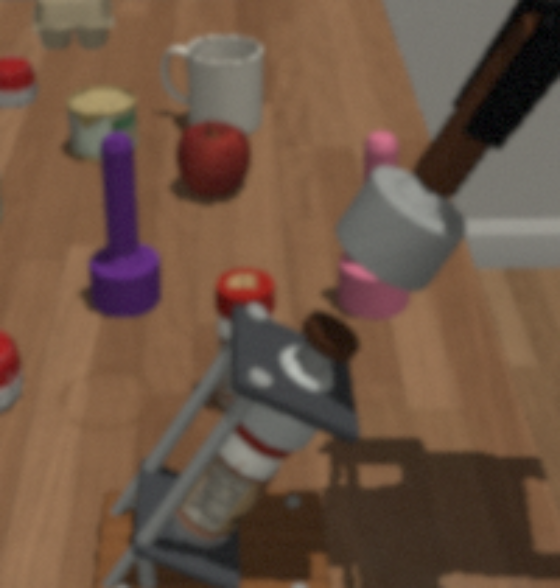

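The side view shows the mallet gripped square, with its face about 50 mm off the plunger disc (crop 330,335). Striking now.

Request:
jog_arm --motion '[[[10,0,-17.3,0,0,0,1],[12.5,0,-21.7,0,0,0,1],[10,0,-17.3,0,0,0,1],[0,0,0,0,0,0,1]]]' --newtons 60

```text
time: 6.32
position: [0.4447, 0.0207, 0.3226]
tool_rot: [-0.0, 0.966, -0.001, 0.257]
ft_force: [0.2, -0.0, -3.9]
finger_gap: 0.0274
grasp_force: 60.0
```

Request:
jog_arm --motion '[[[1,0,-1.7,0,0,0,1],[0,0,0,0,0,0,1]]]'

```text
time: 6.58
position: [0.4456, 0.0211, 0.3228]
tool_rot: [0.0, 0.966, -0.0, 0.259]
ft_force: [0.2, 0.2, -2.1]
finger_gap: 0.0275
grasp_force: 60.0
```

Request:
jog_arm --motion '[[[1,0,-1.7,0,0,0,1],[0,0,0,0,0,0,1]]]'

```text
time: 6.82
position: [0.4466, 0.0213, 0.3216]
tool_rot: [0.0, 0.966, -0.0, 0.259]
ft_force: [-3.9, -1.1, 1.0]
finger_gap: 0.0273
grasp_force: 60.0
```

Request:
jog_arm --motion '[[[1,0,-1.7,0,0,0,1],[0,0,0,0,0,0,1]]]'

```text
time: 7.08
position: [0.4477, 0.0213, 0.3198]
tool_rot: [0.0, 0.966, -0.0, 0.259]
ft_force: [-3.8, -0.7, 2.6]
finger_gap: 0.0273
grasp_force: 60.0
```

Request:
jog_arm --motion '[[[1,0,-1.7,0,0,0,1],[0,0,0,0,0,0,1]]]'

```text
time: 7.32
position: [0.4485, 0.0213, 0.3193]
tool_rot: [0.0, 0.966, -0.0, 0.259]
ft_force: [-10.7, -0.6, 8.8]
finger_gap: 0.0273
grasp_force: 60.0
```

Request:
jog_arm --motion '[[[0.5,0,-0.9,0,0,0,1],[0,0,0,0,0,0,1],[0,0,0,0,0,0,1]]]'

```text
time: 7.7
position: [0.4488, 0.0213, 0.3195]
tool_rot: [0.0, 0.966, 0.0, 0.259]
ft_force: [-15.2, -1.0, 12.5]
finger_gap: 0.0277
grasp_force: 60.0
```

Request:
jog_arm --motion '[[[-10,0,17.3,0,0,0,1],[-20,0,34.6,0,0,0,1],[-20,0,34.6,0,0,0,1],[0,0,0,0,0,0,1]]]'

```text
time: 8.2
position: [0.3993, 0.0213, 0.4064]
tool_rot: [0.0, 0.965, -0.0, 0.263]
ft_force: [0.3, 0.0, -3.6]
finger_gap: 0.0272
grasp_force: 60.0
```

Run:
```python
from h import *
p,d=eyes.get_image("side");P=cloud("side",d);p0=np.load("side.npz")["p"]
cv2.imwrite("pics/s2.png",cv2.resize(np.hstack([p0[215:295,230:330],p[215:295,230:330]]),None,fx=4,fy=4,interpolation=2)[...,::-1])
hsv=cv2.cvtColor(p,cv2.COLOR_RGB2HSV).astype(int);x,y,z=np.moveaxis(P,-1,0)
disc=(z>.14)&(z<.205)&(abs(x-.53)<.05)&(abs(y-.02)<.05)&(hsv[...,1]>90)&(hsv[...,2]<130)&(d>0)
q=P[disc];k,l,st,ce=cv2.connectedComponentsWithStats(disc.astype(np.uint8));print(st[1:,4],ce[1:])
q=P[l==1+st[1:,4].argmax()];a=q@[-.5,0,.866];b=(np.array([.5224,.0266,.1834])@[-.5,0,.866]);print(np.percentile(a,[50,90]).round(4),b,q.mean(0))
```

```text
[237   4] [[293.56540084 246.80168776]
 [305.         256.5       ]]
[-0.1188 -0.1174] -0.10237559999999998 [0.53144776 0.02904428 0.16837605]
```

View pics/s2.png

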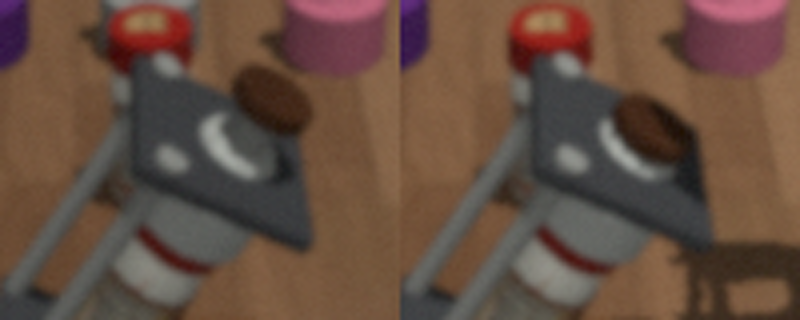

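The left/right comparison shows the disc now resting on the collar (right panel 650,130), so the plunger is home. I'll carry the mallet to bare wood around (0.45, -0.13).

Request:
jog_arm --motion '[[[8,-25,0,0,4,0,1],[8,-25,0,0,4,0,1],[8,-25,0,0,4,0,1],[8,-25,-20,0,4,0,1],[8,-25,-30,0,4,0,1],[8,-26,-30,0,4,0,1],[3,0,-20,0,4,0,1],[0,0,-5,0,2,0,1]]]'

```text
time: 9.25
position: [0.4494, -0.1294, 0.2929]
tool_rot: [-0.002, 1.0, -0.0, -0.004]
ft_force: [-0.9, -0.2, -2.9]
finger_gap: 0.0272
grasp_force: 60.0
```

Request:
jog_arm --motion '[[[0,0,0,0,0,0,1],[0,0,0,0,0,0,1]]]'

```text
time: 9.5
position: [0.4504, -0.1296, 0.2986]
tool_rot: [0.0, 1.0, 0.0, 0.001]
ft_force: [-0.9, -0.2, -3.0]
finger_gap: 0.0273
grasp_force: 60.0
```

Run:
```python
from h import *
s=telemetry.sense();print(s["position"].round(4),s["tool_rot"].round(4),s["ft_force"].round(1))
p,d=eyes.get_image("side");P=cloud("side",d);x,y,z=np.moveaxis(P,-1,0)
cv2.imwrite("pics/s3.png",cv2.resize(p[120:340,200:400],None,fx=2.7,fy=2.7)[...,::-1])
c=s["position"]
for lo,hi in((.132,.145),(.145,.165),(.175,.185),(.185,.195),(.195,.205)):
    q=P[(np.hypot(x-c[0],y-c[1])<.045)&(z>lo)&(z<hi)&(d>0)]
    if len(q): print(lo,len(q),np.percentile(q[:,0],[2,50,98]).round(4),np.percentile(q[:,1],98).round(4))
q=P[(np.hypot(x-c[0],y-c[1])<.045)&(z>.06)];print("low",np.percentile(q[:,2],[.5,1,2]).round(4))
```

```text
[ 0.4504 -0.1296  0.2986] [3.0e-04 1.0e+00 0.0e+00 1.1e-03] [-0.9 -0.2 -3. ]
0.132 175 [0.4242 0.4575 0.4815] -0.0959
0.145 277 [0.4254 0.4565 0.481 ] -0.0958
0.175 53 [0.4404 0.4536 0.4638] -0.1131
0.185 66 [0.4404 0.4544 0.4646] -0.1129
0.195 60 [0.441  0.4535 0.4636] -0.1124
low [0.13   0.1314 0.1344]
```

View pics/s3.png

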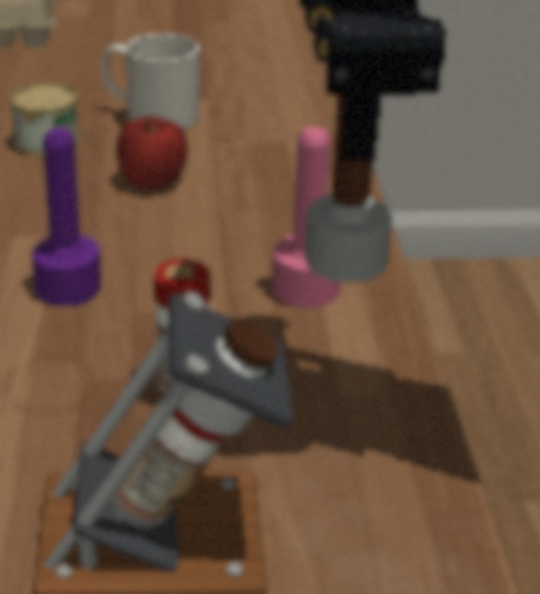

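The view shows the mallet hanging straight (head at 348,240) over free wood, with the plunger still home. Lowering.

Request:
jog_arm --motion '[[[0,0,-30,0,0,0,1],[0,0,-35,0,0,0,1],[0,0,-30,0,0,0,1],[0,0,-17,0,0,0,1],[0,0,-8,0,0,0,1],[0,0,-4,0,0,0,1],[0,0,0,0,0,0,1]]]' --newtons 30

```text
time: 10.42
position: [0.4505, -0.1299, 0.1746]
tool_rot: [0.0, 1.0, -0.0, 0.001]
ft_force: [0.0, -0.3, -3.9]
finger_gap: 0.0277
grasp_force: 30.0
```

Request:
jog_arm --motion '[[[0,0,-2,0,0,0,1],[0,0,0,0,0,0,1]]]'

```text
time: 10.68
position: [0.4502, -0.1298, 0.1721]
tool_rot: [0.0, 1.0, -0.0, 0.0]
ft_force: [-0.9, -0.5, -3.5]
finger_gap: 0.0275
grasp_force: 30.0
```

Request:
jog_arm --motion '[[[0,0,-1.5,0,0,0,1],[0,0,0,0,0,0,1]]]'

```text
time: 10.92
position: [0.45, -0.1297, 0.1701]
tool_rot: [-0.0, 1.0, -0.0, -0.0]
ft_force: [-0.1, -0.2, -3.8]
finger_gap: 0.0274
grasp_force: 30.0
```

Request:
jog_arm --motion '[[[0,0,-1,0,0,0,1],[0,0,0,0,0,0,1]]]'

```text
time: 11.18
position: [0.4502, -0.1298, 0.1701]
tool_rot: [0.0, 1.0, -0.0, 0.0]
ft_force: [-3.3, 1.2, 3.1]
finger_gap: 0.0277
grasp_force: 30.0
```

Contact with the worktop. Opening gently, then backing straight up.

Request:
jog_arm --motion '[[[0,0,0,0,0,0,0.65],[0,0,0,0,0,0,0.55],[0,0,0,0,0,0,0.3],[0,0,0,0,0,0,0],[0,0,0,0,0,0,0],[0,0,0,0,0,0,0],[0,0,0,0,0,0,0],[0,0,0,0,0,0,0]]]'

```text
time: 12.18
position: [0.45, -0.1297, 0.1693]
tool_rot: [-0.0, 1.0, -0.0, 0.0]
ft_force: [-1.1, 0.2, -0.1]
finger_gap: 0.094
grasp_force: 0.0
```

Request:
jog_arm --motion '[[[0,0,10,0,0,0,0],[0,0,25,0,0,0,0],[0,0,40,0,0,0,0],[0,0,40,0,0,0,0],[0,0,30,0,0,0,0],[0,0,15,0,0,0,0],[0,0,0,0,0,0,0],[0,0,0,0,0,0,0]]]'

```text
time: 13.18
position: [0.4495, -0.1295, 0.3276]
tool_rot: [-0.0, 1.0, -0.0, -0.001]
ft_force: [-0.1, 0.9, 0.4]
finger_gap: 0.0951
grasp_force: 0.0
```

Run:
```python
from h import *
s=telemetry.sense();print(s["time"],s["position"].round(3),s["ft_force"].round(1),s["finger_gap"])
p,d=eyes.get_image("side")
cv2.imwrite("pics/s4.png",p[...,::-1])
```

```text
13.175 [ 0.45  -0.13   0.328] [-0.1  0.9  0.4] 0.095148065504644
```

View pics/s4.png

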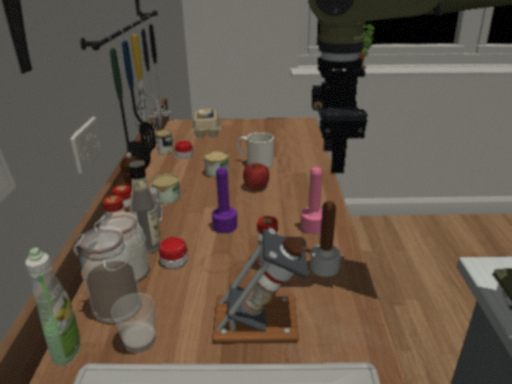

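The mallet stands upright at (326,240) and the hand is clear above it. The plunger is home at (294,246), and the jar and apple have not moved. Handing in.

```bash
python3 -c "
from h import *
print(bot.sign_off())"
```

```text
the job is handed in; nothing more can be done
None
```

I struck the plunger with the mallet's flat face and finished with a slow push until it was fully home, then stood the mallet upright on bare worktop and released it. I handed the job in at about 13 s; the sign-off returned no verdict, and I had no joint-speed reading to confirm the blow passed 30 mm/s.

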